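# Make up two analyser kits from the bench stock

## Task

Make up the two kits from the loose stock on the bench. Kit one is the metal carrier: load the filter cartridges down between its four posts, the thick one first so that it lies at the bottom and the thin one flat on top of it (the carrier feeds from the bottom), and stand the tall jar in the carrier's walled bay. Kit two is the low tray: stand the squat jar in its wide bay and lay the slide box flat on the floor of its narrow bay, label up; keep both jars upright all the time and leave everything released and at rest.

Things in the scene. Friction and masses are not known exactly. Their poses are not given: they have to be found in the camera images.
- tall_jar: White round specimen jar with a ribbed yellow screw cap, the tall slim one: 80 mm high, body 42 mm and cap 44 mm in diameter (the cap is the top 16 mm). Stands upright. Origin at the centre of its underside, z up along its axis.
- squat_jar: White round specimen jar with a ribbed yellow screw cap, the low broad one: 45 mm high, body 52 mm and cap 54 mm in diameter (the cap is the top 14 mm). Stands upright. Origin at the centre of its underside, z up along its axis.
- thick_cartridge: Thick filter cartridge: light grey plastic disc with a black band, 44 mm in diameter and 26 mm high, six small dark ports in a circle on its top. Lies flat. Origin at the centre of its underside, z up along its axis.
- thin_cartridge: Thin filter cartridge: light grey plastic disc with a black band, 44 mm in diameter and 14 mm high, one large dark round port in the middle of its top. Lies flat. Origin at the centre of its underside, z up along its axis.
- slide_box: White rectangular slide box, 80 mm long (its x) by 34 mm wide (its y) by 30 mm high, with a black seam round it and a paper label on its top. Lies flat. Origin at the centre of its underside, z up.
- carrier: Kit one, fixed: metal base 84 (x) x 168 (y) x 10 mm; origin under its centre. Magazine: four upright 10 mm posts at x +/-22, y 42 +/-22 mm, tops tapered, 62 mm above the bench, leaving a 52 mm round space (axis x 0, y +42) and 34 mm gaps for fingers on all sides. Jar bay: 68 x 68 mm inside at x 0, y -44, walls 4 mm thick, tops 24 mm above the bench. Floor of both is 10 mm above the bench.
- tray: Kit two, a low plastic tray, light grey floor, dark grey walls, fixed: 110 (x) x 151 (y) mm, origin under its centre, walls and divider 3 mm thick, tops 16 mm above the bench, floor 4 mm above the bench. Wide bay: 104 (x) x 86 (y) mm inside, centred at x 0, y -29.5 mm. Narrow bay: 104 (x) x 56 (y) mm inside, centred at x 0, y +44.5 mm.

How it is judged (in metres and radians):
At the end, for the whole second after the job is handed in: In x and y of the carrier or tray, from the place's centre: both cartridges within 8 mm, thick on the floor, thin on it; tall jar within 17 mm; squat jar 30, 20 mm; slide box 36, 16 mm. Undersides at their floor's height within 4 mm, all upright within 0.12 rad, released, at rest (x of thick_cartridge in the frame of carrier between -0.008 and 0.008 m and y of thick_cartridge in the frame of carrier between 0.034 and 0.05 m and z of thick_cartridge in the frame of carrier between 0.006 and 0.014 m and angle between each of thick_cartridge, thin_cartridge, tall_jar, squat_jar, slide_box's own z axis and vertical below 0.12 rad and linear speed of each of thick_cartridge, thin_cartridge, tall_jar, squat_jar, slide_box below 0.02 m/s and angular speed of each of thick_cartridge, thin_cartridge, tall_jar, squat_jar, slide_box below 0.3 rad/s and x of thin_cartridge in the frame of carrier between -0.008 and 0.008 m and y of thin_cartridge in the frame of carrier between 0.034 and 0.05 m and z of thin_cartridge in the frame of carrier between 0.032 and 0.04 m and x of tall_jar in the frame of carrier between -0.017 and 0.017 m and y of tall_jar in the frame of carrier between -0.061 and -0.027 m and z of tall_jar in the frame of carrier between 0.006 and 0.014 m and x of squat_jar in the frame of tray between -0.03 and 0.03 m and y of squat_jar in the frame of tray between -0.0495 and -0.0095 m and z of squat_jar in the frame of tray between 0 and 0.008 m and x of slide_box in the frame of tray between -0.036 and 0.036 m and y of slide_box in the frame of tray between 0.0285 and 0.0605 m and z of slide_box in the frame of tray between 0 and 0.008 m); the robot touches nothing.
It fails at once if a jar leans more than about 40 degrees (angle between any of tall_jar, squat_jar's own z axis and vertical above 0.7 rad).
It also fails if it takes over 120 s, if anything falls off the work surface, if the arm or the gripper's body presses on something with over 40 N, if the wrist force passes 120 N, or if a joint passes its speed limit or range.

## Robot

A 6-joint arm with a two-finger parallel gripper is mounted at the origin on the work surface. World frame = base frame: x ahead of the robot, y to its left, z up, the work surface at z = 0. Lengths are in mm, angles in rad, forces in N, time in s.
With the tool pointing down it reaches from about 275 to 750 mm from the base axis. Payload 10.2 kg.
Tool frame: the origin (TCP) lies at the very end of the fingers, on their centre line; the grasp point (between the pads) lies 19 mm behind it (ctrl.grip_depth is the distance from the TCP to the grasp point, in mm); z points along the fingers, x is the direction in which the jaws open and shut, and the axes are right-handed (so a half turn about z gives the same grasp; the last joint's range is limited). The gripper opens to 85 mm and grips with 20 to 120 N. Pads are 22 mm wide; open, the fingers measure 114 mm over their backs; the gripper's body (76 mm by 85 mm) begins 54 mm behind the grasp point. The pads swing forward as they close: fully open they stand 13 mm farther back than shut.
Start: joints at [-1.565, 0.313, 1.498, -0, 1.331, -0.223], TCP at [119.061, -511.327, 231.294] pointing down, gripper open.
Joint ranges: [-2.94, 2.94], [-0.97, 2.17], [0.19, 2.56], [-1.23, 4.37], [0.02, 3.11], [-2.88, 2.88]. Speed limits (rad/s): [2.39, 2.39, 3.01, 3.14, 3.14, 3.14].

## Interface

Orientations are given as a unit quaternion [w, x, y, z].
In Python, from rig import ctrl gives the robot as it stands.
- The arm moves only by the tool play_rows, never from a script. Its argument "motion" is a list of rows, each a list of 2 entries, a list of its own where there are three numbers: the shift along the tool's x, y, z in mm, then the turn, a rotation vector about the tool's x, y, z in degrees. A call has 1 to 20 rows; each row shifts and turns the commanded pose from where the row before left it, along the tool's axes as they then stand; what a row does not reach is not made up. A row lasts 1/12 s, in which the tool goes at most 41.7 mm and 7.16 degrees, less where a joint would pass 70% of its speed; a pose out of reach is approached as far as the arm can. A call with a gripper value outside its range is refused whole. "fingers" is the finger opening in mm, from 0 to 85.4, set as the call begins (left out, the last holds). The fingers move at their own pace and stop on an object; "squeeze" is the grip in N (left out, the last holds). Time passes only in rows, so rows that do not move let the fingers close. It gives the time, the measured TCP pose, the force and the opening at its end, in the units of the state.
- ctrl.sense(): the state, without advancing time (a new reading comes with each control period).
- ctrl.capture(name): name is "scene" or "top" or "wrist"; returns the picture (420x560x3 uint8, red, green, blue); there is no depth.
- ctrl.get_calibration(name): a dict with "K" (3x3 intrinsics, pixels), "R" (3x3) and "t" (3): a world point X has camera coordinates R X + t; the wrist camera has in their place "tool_from_camera" (4x4, takes a point from camera to tool coordinates, whose origin is the TCP and whose axes are the tool frame's). Camera axes: x right, y down, z forward; pixel columns grow to the right and rows downward; lengths in mm; the calibration is good to about 2 mm. A picture is of the moment at which its call begins: read the wrist's pose just before it. get_calibration takes no time and is no camera call.
- ctrl.finish_job(): hands the job in, once; it reports no verdict.
Trained networks look in the newest picture that a camera, given by its name, has taken for a name from the list of things; names that differ only in an ending like _2 or _b are one class to them, and where a whole thing is asked for, a point or a joint stands for the part that bears it (a point fixed in the world has none). Each returns a list of dicts, best first, with "p" (0 to 1); they miss things now and then, are a little off and sometimes report something else, mostly with a low value. They report only what shows in the picture. A call takes as long as a camera call.
- ctrl.spot_in(camera, name): "position" ([column, row] as shares, 0 to 1, of the picture: columns of its width, rows of its height, amid what is visible of it).
The state is a dict: "time_s": time; "joints": joint angles; "dq": joint speeds; "tau": joint torques, N m; "eef_pos": TCP position; "ee_rot": TCP orientation; "force": force on the tool from outside, world axes, zero at the start; "wrist_torque": the same for the moment, N m; "grip_width": opening from 0.0 (shut) to 1.0 (fully open).
Only numpy, scipy, OpenCV 4.12 (cv2) and the standard library are available. Lean on these libraries where they do the work, as an engineer would, in place of code of your own. Each camera call takes 0.05 s, during which the arm holds its last target. There are 200 camera calls.

## Working session

There is one attempt and no reset: what is moved stays moved. The work goes in short steps, Python scripts to look and compute and a tool call to move; the robot and the scene stay as the last step left them, time stands still between calls to the robot, and variables do not carry over. Pictures are saved under pics/ and viewed, about 12 in all and at most 16, crops included, and the job is handed in when it is done.

Besides the shell and the picture viewer there is one more tool, called as name(argument=value, ...) on one line, values as JSON. play_rows: Moves the arm, as the interface text tells. Its arguments: {"type":"object","properties":{"motion":{"type":"array"},"fingers":{"type":"number"},"squeeze":{"type":"number"}},"required":["motion"]}

```bash
mkdir -p pics; ls
python3 - <<'E'
from rig import ctrl
import cv2,numpy as np
print(ctrl.sense())
for n in("top","scene"):
    im=ctrl.capture(n); cv2.imwrite(f"pics/{n}0.png",im[:,:,::-1]); c=ctrl.get_calibration(n); print(n,c)
    for o in "tall_jar squat_jar thick_cartridge thin_cartridge slide_box carrier tray".split():
        r=ctrl.spot_in(n,o); print(o,[(round(d['p'],2),np.round(np.array(d['position'])*[560,420]).tolist()) for d in r[:2]])
print(ctrl.get_calibration("wrist"),ctrl.grip_depth)
E
```

```text
pics
{'time_s': 0.0, 'joints': array([-1.56540624e+00,  3.13488183e-01,  1.49842750e+00,  2.62757483e-05,
        1.33101415e+00, -2.23438427e-01]), 'dq': array([-1.49759340e-05,  9.44494544e-05,  4.24906610e-04,  9.73216571e-04,
       -1.41076576e-03, -1.00798723e-03]), 'tau': array([ 4.55157738e-05, -4.12265217e+01, -2.59744781e+01, -2.02791716e-04,
        4.19409393e-03,  1.56622001e-06]), 'eef_pos': array([ 119.0628886 , -511.05973217,  230.71915147]), 'ee_rot': array([-5.29383504e-04,  7.83208174e-01, -6.21759205e-01, -4.08564404e-04]), 'force': array([-0.18535166,  0.07815039,  0.11175989]), 'wrist_torque': array([-0.04492275,  0.03362757,  0.02883193]), 'grip_width': 1.0005800273551373}
top {'K': array([[383.81109587,   0.        , 283.89173708],
       [  0.        , 383.81109587, 208.17183791],
       [  0.        ,   0.        ,   1.        ]]), 'R': array([[ 0.12738548, -0.99185229,  0.00140137],
       [-0.96398783, -0.1241391 , -0.23519554],
       [ 0.2334532 ,  0.02860959, -0.97194706]]), 't': array([-61.43987033, 552.84752213, 686.0592949 ])}
tall_jar [(0.91, [319.0
[... 833 characters left out ...]
5.0, 166.0]), (0.39, [215.0, 191.0])]
slide_box [(0.98, [301.0, 274.0])]
carrier [(0.9, [151.0, 286.0])]
tray [(0.88, [354.0, 142.0]), (0.43, [154.0, 285.0])]
{'K': array([[330.39676338,   0.        , 279.69521962],
       [  0.        , 330.39676338, 211.51598861],
       [  0.        ,   0.        ,   1.        ]]), 'tool_from_camera': array([[ 9.99998006e-01, -1.07964205e-04, -1.99409711e-03,
        -8.15366038e-02],
       [ 7.39325962e-04,  9.47602332e-01,  3.19451521e-01,
        -8.09353975e+01],
       [ 1.85512175e-03, -3.19452358e-01,  9.47600522e-01,
        -1.42796909e+02],
       [ 0.00000000e+00,  0.00000000e+00,  0.00000000e+00,
         1.00000000e+00]])} 18.700000000000003
```

View pics/top0.png

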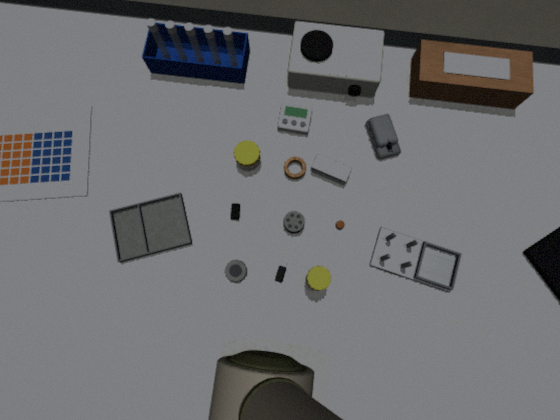

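View pics/scene0.png

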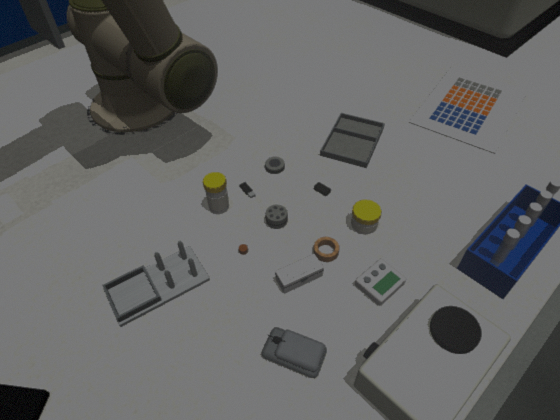

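The top picture shows the tall jar at (319,278), squat jar (247,154), thick cartridge (294,222), thin (236,271), box (331,169), tray (151,228) with its narrow bay to the left, and carrier (415,257) with the magazine to the left. I'll zoom in for the corners.

```bash
cat > h.py <<'E'
import numpy as np,cv2
from rig import ctrl
from scipy.spatial.transform import Rotation as Ro
def ray(n,uv,z):
    c=ctrl.get_calibration(n); d=c["R"].T@np.linalg.inv(c["K"])@[uv[0],uv[1],1]; o=-c["R"].T@c["t"]
    return (o+d*(z-o[2])/d[2])[:2]
def pose(s):
    w,x,y,z=s["ee_rot"]; return Ro.from_quat([x,y,z,w]).as_matrix(),s["eef_pos"]
def wray(s,uv,z):
    c=ctrl.get_calibration("wrist"); R,p=pose(s); T=c["tool_from_camera"]
    d=R@T[:3,:3]@np.linalg.inv(c["K"])@[uv[0],uv[1],1]; o=R@T[:3,3]+p
    return (o+d*(z-o[2])/d[2])[:2]
def wproj(s,X):
    c=ctrl.get_calibration("wrist"); R,p=pose(s); T=c["tool_from_camera"]
    q=T[:3,:3].T@(R.T@(np.asarray(X)-p)-T[:3,3]); q=c["K"]@q; return q[:2]/q[2]
def proj(n,X):
    c=ctrl.get_calibration(n); q=c["K"]@(c["R"]@X+c["t"]); return q[:2]/q[2]
E
python3 - <<'E'
from h import *
im=cv2.imread("pics/top0.png")
def crop(x,y,w,h,f):return cv2.resize(im[y:y+h,x:x+w],None,fx=f,fy=f,interpolation=cv2.INTER_CUBIC)
o=np.zeros((600,800,3),np.uint8)
a=crop(365,222,100,70,4);o[:280,:400]=a
a=crop(105,190,90,75,4);o[:300,420:780]=a
a=crop(305,145,50,45,6);o[300:570,:300]=a
cv2.imwrite("pics/z0.png",cv2.convertScaleAbs(o,alpha=1.5))
for n,uv,z in [("tall",(319,278),80),("squat",(247.5,154),45),("thick",(294,222),26),("thin",(236,271),14),("box",(331,169),15)]: print(n,ray("top",uv,z))
E
```

```text
tall [429.86910973 -71.78861135]
squat [666.86129232 100.32525526]
thick [539.50571313 -13.49801574]
thin [426.8961663   90.36270623]
box [667.27309801 -78.31704478]
```

View pics/z0.png

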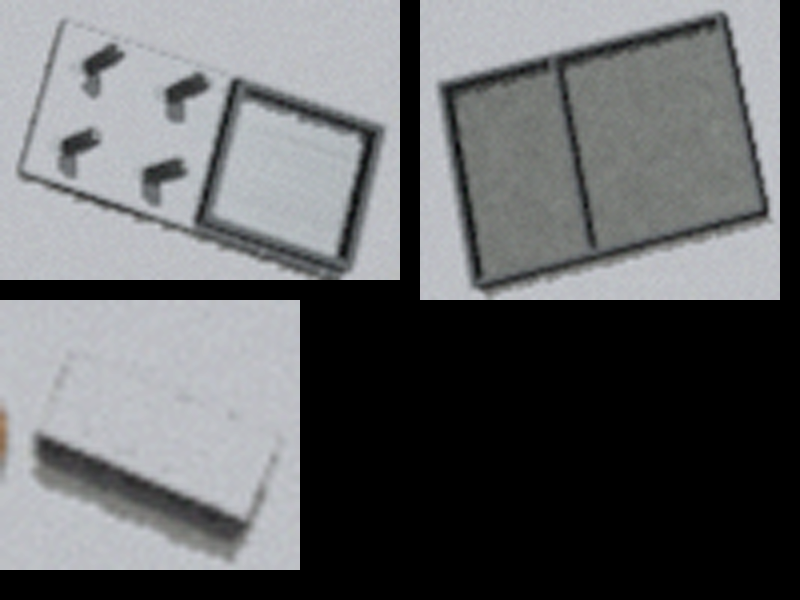

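The zoom shows clear corners of the carrier plate and bay (magazine left), the tray rim (narrow bay left) and the box top.

```bash
cat > fit.py <<'E'
from h import *
from scipy.optimize import least_squares
def fit(pix,X,x0):
    f=lambda p:np.concatenate([proj("top",np.array([p[0]+np.cos(p[2])*a-np.sin(p[2])*b,p[1]+np.sin(p[2])*a+np.cos(p[2])*b,z]))-uv for uv,(a,b,z) in zip(pix,X)])
    r=least_squares(f,x0); return r.x,np.round(r.fun,1)
if __name__=="__main__":
    # carrier: +y is magazine (image left). world y ~ -col
    for a0 in (-.3,):
        print("carrier",fit([(380.5,227),(370,265.75),(423.75,242),(460.75,253.75),(452.5,289),(414.5,276.5)],[(42,84,10),(-42,84,10),(38,-6,24),(38,-82,24),(-38,-82,24),(-38,-6,24)],[500,-250,a0]))
        print("tray",fit([(110.25,211),(181,193.5),(192,243.5),(119.25,261.5)],[(55,75.5,16),(55,-75.5,16),(-55,-75.5,16),(-55,75.5,16)],[500,250,.1]))
        print("box",fit([(316.3,153.7),(351.3,168),(345.8,182.5),(311,167.5)],[(17,40,30),(17,-40,30),(-17,-40,30),(-17,40,30)],[660,-78,-.3]))
E
python3 fit.py
```

```text
carrier (array([ 4.97812609e+02, -2.67106999e+02, -1.95548741e-01]), array([-0.4, -0.1, -0.7, -0.4,  0.3, -0.7,  0.1, -0.5,  0.1,  0.7,  0.6,
        0.8]))
tray (array([4.93469436e+02, 2.79006542e+02, 3.86125014e-01]), array([ 0.1, -0.1,  0.5, -0.3, -0. , -0.3, -0.5,  0.6]))
box (array([ 6.64309508e+02, -7.68633905e+01, -2.85530510e-01]), array([ 0.3,  0.1,  0.3,  0.1, -0.1, -0.3, -0.6,  0.1]))
```

```bash
cat >> h.py <<'E'
def plan(x,y,z,yaw,n=10):
    s=ctrl.sense(); R,p=pose(s); cy=np.arctan2(R[1,0],R[0,0])
    d=(yaw-cy+np.pi)%(2*np.pi)-np.pi
    c,q=np.cos(yaw),np.sin(yaw); T=np.array([[c,q,0],[q,-c,0],[0,0,-1.]])
    v=T.T@(np.array([x,y,z])-p)
    rv=Ro.from_matrix(R.T@T).as_rotvec(degrees=True)
    print("t",round(s["time_s"],2),"at",p.round(1),"yaw",round(cy,3),"turn first(rotvec deg)",rv.round(2),"then tool shift",v.round(1),"per row/%d"%n,(v/n).round(2),"grip",round(s["grip_width"]*85.4,1),"F",s["force"].round(1))
MAG=(506.0,-225.9);BAY=(489.3,-310.3);WIDE=(504.6,251.7);NAR=(476.7,320.2);YC=-.1955;YT=.386
E
python3 -c "
from h import *
plan(539.5,-13.5,200,YC,18)"
```

```text
t 0.8 at [ 119.1 -511.3  231.3] yaw -1.342 turn first(rotvec deg) [  0.    -0.   -65.69] then tool shift [ 315.7 -570.    31.3] per row/18 [ 17.54 -31.67   1.74] grip 85.4 F [ 0.  -0.1 -0.1]
```

play_rows(motion=[[[0,0,0],[0,0,-6.57]],[[0,0,0],[0,0,-6.57]],[[0,0,0],[0,0,-6.57]],[[0,0,0],[0,0,-6.57]],[[0,0,0],[0,0,-6.57]],[[0,0,0],[0,0,-6.57]],[[0,0,0],[0,0,-6.57]],[[0,0,0],[0,0,-6.57]],[[0,0,0],[0,0,-6.57]],[[0,0,0],[0,0,-6.57]]], fingers=85, squeeze=40)

```text
time_s: 1.63
eef_pos: [119.1, -511.3, 231.3]
ee_rot: [-0.0, 0.996, -0.095, 0.0]
force: [0.4, -0.3, -0.4]
grip_width: 0.994
```

```bash
python3 -c "
from h import *
plan(539.5,-13.5,200,YC,18)"
```

```text
t 1.63 at [ 119.1 -511.3  231.3] yaw -0.19 turn first(rotvec deg) [-0.   -0.    0.34] then tool shift [ 315.7 -570.    31.3] per row/18 [ 17.54 -31.67   1.74] grip 84.9 F [ 0.4 -0.3 -0.4]
```

play_rows(motion=[[[9,-16,1],[0,0,0]],[[17,-31,1.7],[0,0,0]],[[17.5,-31.5,1.7],[0,0,0]],[[17.5,-31.5,1.7],[0,0,0]],[[17.5,-31.5,1.7],[0,0,0]],[[17.5,-31.5,1.7],[0,0,0]],[[17.5,-31.5,1.7],[0,0,0]],[[17.5,-31.5,1.7],[0,0,0]],[[17.5,-31.5,1.7],[0,0,0]],[[17.5,-31.5,1.7],[0,0,0]],[[17.5,-31.5,1.7],[0,0,0]],[[17.5,-31.5,1.7],[0,0,0]],[[17.5,-31.5,1.7],[0,0,0]],[[17.5,-31.5,1.7],[0,0,0]],[[17.5,-31.5,1.7],[0,0,0]],[[17.5,-31.5,1.7],[0,0,0]],[[17.5,-31.5,1.7],[0,0,0]],[[17.5,-31.5,1.7],[0,0,0]],[[9,-17,1.7],[0,0,0]],[[0,0,0],[0,0,0]]])

```text
time_s: 3.3
eef_pos: [539.7, -12.4, 199.0]
ee_rot: [-0.0, 0.995, -0.096, -0.0]
force: [-0.1, 0.1, -0.1]
grip_width: 0.996
```

```bash
cat >> h.py <<'E'
def shot(name):
    s=ctrl.sense(); im=ctrl.capture("wrist"); cv2.imwrite("pics/%s.png"%name,im[:,:,::-1]); return s,im
def spot(s,o,z):
    for d in ctrl.spot_in("wrist",o)[:2]:
        uv=np.array(d["position"])*[560,420]; print(o,round(d["p"],2),uv.round(),wray(s,uv,z).round(1))
E
python3 -c "
from h import *
plan(539.5,-13.5,60,YC,8)
s,im=shot('w1')
spot(s,'thick_cartridge',26);spot(s,'thin_cartridge',14);spot(s,'tall_jar',40)
print(wproj(s,[539.5,-13.5,26]))"
```

```text
t 3.3 at [539.7 -12.4 199. ] yaw -0.192 turn first(rotvec deg) [-0.04  0.02  0.21] then tool shift [  0.    1.1 139. ] per row/8 [ 0.    0.14 17.38] grip 85.1 F [-0.1  0.1 -0.1]
thick_cartridge 0.96 [282. 189.] [540.1 -13. ]
thin_cartridge 0.88 [143. 102.] [427.4  92.1]
tall_jar 0.64 [284. 356.] [ 506.6 -200.2]
[281.29714293 189.51413788]
```

View pics/w1.png

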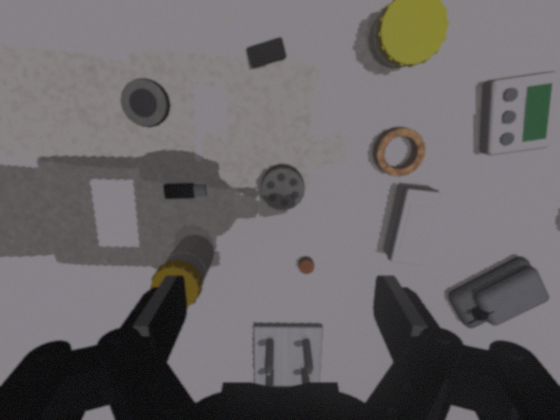

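The wrist view puts the thick cartridge at (282,189), within 1 mm of the top-camera estimate, so I'll descend and grip.

play_rows(motion=[[[0.2,0.6,10],[0,0,0.2]],[[0,0,20],[0,0,0]],[[0,0,25],[0,0,0]],[[0,0,25],[0,0,0]],[[0,0,25],[0,0,0]],[[0,0,25],[0,0,0]],[[0,0,20],[0,0,0]],[[0,0,20],[0,0,0]],[[0,0,12],[0,0,0]],[[0,0,8],[0,0,0]],[[0,0,4],[0,0,0]],[[0,0,0],[0,0,0]]])

```text
time_s: 4.5
eef_pos: [538.0, -16.2, 5.2]
ee_rot: [-0.0, 0.995, -0.1, -0.0]
force: [0.4, 1.0, -1.1]
grip_width: 0.999
```

play_rows(motion=[[[0,0,0],[0,0,0]],[[0,0,0],[0,0,0]],[[0,0,0],[0,0,0]],[[0,0,0],[0,0,0]],[[0,0,0],[0,0,0]],[[0,0,0],[0,0,0]],[[0,0,0],[0,0,0]],[[0,0,0],[0,0,0]],[[0,0,0],[0,0,0]],[[0,0,0],[0,0,0]]], fingers=30)

```text
time_s: 5.33
eef_pos: [538.9, -16.0, 6.7]
ee_rot: [0.0, 0.995, -0.099, 0.001]
force: [-1.1, 0.6, 6.3]
grip_width: 0.498
```

```bash
python3 -c "
from h import *
plan(*MAG,130,YC,10)"
```

```text
t 5.33 at [538.9 -16.    6.7] yaw -0.199 turn first(rotvec deg) [ 0.01 -0.09 -0.18] then tool shift [   8.5  212.3 -123.3] per row/10 [  0.85  21.23 -12.33] grip 42.5 F [-1.1  0.6  6.3]
```

play_rows(motion=[[[0,0,-6],[0,0,0]],[[0,0,-15],[0,0,0]],[[0,0,-20],[0,0,0]],[[0,0,-25],[0,0,0]],[[0,5,-25],[0,0,0]],[[0.5,12,-20],[0,0,0]],[[1,18,-12],[0,0,0]],[[1,22,0],[0,0,0]],[[1,22,0],[0,0,0]],[[1,22,0],[0,0,0]],[[1,22,0],[0,0,0]],[[1,22,0],[0,0,0]],[[1,22,0],[0,0,0]],[[1,22,0],[0,0,0]],[[1,22,0],[0,0,0]],[[0,15,0],[0,0,0]],[[0,7,0],[0,0,0]],[[0,0,0],[0,0,0]],[[0,0,0],[0,0,0]],[[0,0,0],[0,0,0]]])

```text
time_s: 7.0
eef_pos: [501.9, -245.2, 128.8]
ee_rot: [-0.0, 0.995, -0.099, -0.0]
force: [0.2, 0.5, -0.7]
grip_width: 0.499
```

```bash
python3 -c "
from h import *
plan(*MAG,130,YC,10)
s,im=shot('w2')
spot(s,'thick_cartridge',130+18)
spot(s,'carrier',10);print(wproj(s,[*MAG,10]))
for a,b in [(42,84),(-42,84)]:
  c,q=np.cos(YC),np.sin(YC);print(wproj(s,[497.8+c*a-q*b,-267.1+q*a+c*b,10]))
for a in (-22,22):
 for b in (20,64):
  print('post',wproj(s,[497.8+c*a-q*b,-267.1+q*a+c*b,62]))
"
```

```text
t 7.0 at [ 501.9 -245.2  128.8] yaw -0.198 turn first(rotvec deg) [-0.02  0.01 -0.14] then tool shift [  0.3 -19.7  -1.2] per row/10 [ 0.03 -1.97 -0.12] grip 42.6 F [ 0.2  0.5 -0.7]
thick_cartridge 0.67 [278. 285.] [ 501.4 -237.4]
carrier 0.56 [282. 186.] [ 505.7 -229.7]
[281.8309537  181.59872473]
[336.28407723 128.14588446]
[227.19137831 128.4876745 ]
post [249.95290956 230.84853532]
post [247.77360578 166.94141538]
post [314.44712197 230.68619662]
post [316.52821592 166.74192986]
```

View pics/w2.png

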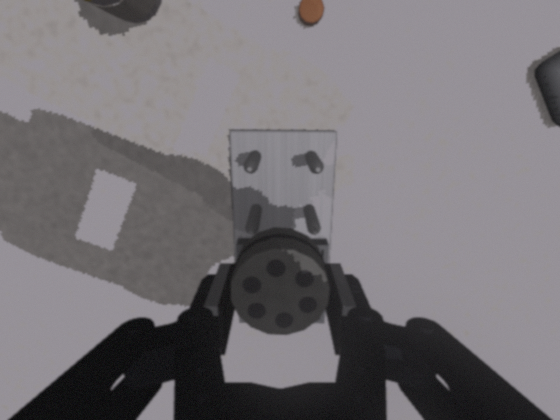

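```bash
python3 -c "
from h import *
s=ctrl.sense(); R,p=pose(s)
for uv in [(280.3,294.5),(280.5,290)]:
  for z in (140,148):
    w=wray(s,uv,z); print(uv,z,w,'tool off',(R.T@(np.array([*w,z])-p))[:2])
im=cv2.imread('pics/w2.png')[220:345,215:345]
im=cv2.convertScaleAbs(cv2.resize(im,None,fx=4,fy=4,interpolation=cv2.INTER_CUBIC),alpha=2.5)
cv2.imwrite('pics/w2z.png',im)
plan(506.5,-227,130,YC,10)
"
```

```text
(280.3, 294.5) 140 [ 500.36700886 -247.58545395] tool off [-1.07134186  2.47914013]
(280.3, 294.5) 148 [ 501.3675074  -242.56381906] tool off [-1.07712091 -2.64200135]
(280.5, 290) 140 [ 500.92132942 -245.28530396] tool off [-0.97972022  0.11491368]
(280.5, 290) 148 [ 501.88812082 -240.4035366 ] tool off [-0.99107061 -4.86246391]
t 7.15 at [ 501.9 -245.4  128.8] yaw -0.198 turn first(rotvec deg) [-0.01  0.   -0.13] then tool shift [  0.9 -18.9  -1.2] per row/10 [ 0.09 -1.89 -0.12] grip 42.8 F [ 0.   0.1 -0.9]
```

View pics/w2z.png

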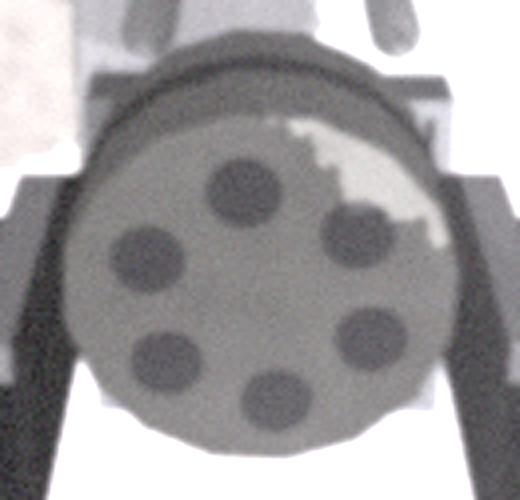

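```bash
python3 -c "
from h import *
np.set_printoptions(suppress=True,precision=4)
c=ctrl.get_calibration('wrist');T=c['tool_from_camera'];print(T, T[:3,:3].T@T[:3,:3])
s=ctrl.sense();R,p=pose(s);print(R)
for X in [(0,0,-19),(0,0,60),(0,-20,120)]:
  q=T[:3,:3].T@(np.array(X)-T[:3,3]);q=c['K']@q;print(q[:2]/q[2], wproj(s,R@X+p))
"
```

```text
[[   1.       -0.0004   -0.0011   -1.1664]
 [   0.0007    0.9482    0.3178  -81.7391]
 [   0.0009   -0.3178    0.9482 -142.7969]
 [   0.        0.        0.        1.    ]] [[ 1. -0. -0.]
 [-0.  1. -0.]
 [-0. -0.  1.]]
[[ 0.9805 -0.1965 -0.    ]
 [-0.1965 -0.9805  0.0001]
 [-0.     -0.0001 -1.    ]]
[282.783  299.4756] [282.783  299.4756]
[281.8325 231.2871] [281.8325 231.2871]
[281.4798 180.8251] [281.4798 180.8251]
```

Run:
```python
import numpy as np
from rig import ctrl
for n in("top","scene","wrist"):
    L=[ctrl.get_calibration(n) for _ in range(300)]
    print(n,{k:(np.std([c[k] for c in L],0).max().round(4)) for k in L[0]})
    print({k:np.mean([c[k] for c in L],0).round(4).tolist() for k in L[0] if k!="K"})
```

```text
top {'K': np.float64(0.0), 'R': np.float64(0.0), 't': np.float64(0.0)}
{'R': [[0.1274, -0.9919, 0.0014], [-0.964, -0.1241, -0.2352], [0.2335, 0.0286, -0.9719]], 't': [-61.4399, 552.8475, 686.0593]}
scene {'K': np.float64(0.0), 'R': np.float64(0.0), 't': np.float64(0.0)}
{'R': [[0.6995, 0.7145, -0.0133], [0.535, -0.5359, -0.6531], [-0.4738, 0.4497, -0.7572]], 't': [-374.8109, -277.0841, 1141.3357]}
wrist {'K': np.float64(0.0), 'tool_from_camera': np.float64(0.0)}
{'tool_from_camera': [[1.0, -0.0004, -0.0011, -1.1664], [0.0007, 0.9482, 0.3178, -81.7391], [0.0009, -0.3178, 0.9482, -142.7969], [0.0, 0.0, 0.0, 1.0]]}
```

The ported top face sits at (280,293), about 2.7 mm off along tool y, and the post tops lie at about (250,168) and (317,168). I'll correct for both and lower into the magazine.

play_rows(motion=[[[1.3,-6,0],[0,0,0]],[[0,-7,0],[0,0,0]],[[0,-3,0],[0,0,0]],[[0,0,5],[0,0,0]],[[0,0,12],[0,0,0]],[[0,0,12],[0,0,0]],[[0,0,10],[0,0,0]],[[0,0,8],[0,0,0]],[[0,0,8],[0,0,0]],[[0,0,8],[0,0,0]],[[0,0,8],[0,0,0]],[[0,0,8],[0,0,0]],[[0,0,8],[0,0,0]],[[0,0,8],[0,0,0]],[[0,0,7],[0,0,0]],[[0,0,5],[0,0,0]],[[0,0,3],[0,0,0]],[[0,0,0],[0,0,0]],[[0,0,0],[0,0,0]]])

```text
time_s: 8.73
eef_pos: [506.2, -230.8, 18.8]
ee_rot: [0.0, 0.995, -0.099, 0.0]
force: [-0.6, -0.2, -0.2]
grip_width: 0.5
```

play_rows(motion=[[[0,0,1],[0,0,0]],[[0,0,0.5],[0,0,0]],[[0,0,0],[0,0,0]]])

```text
time_s: 8.98
eef_pos: [506.2, -230.8, 17.3]
ee_rot: [0.0, 0.995, -0.099, 0.0]
force: [0.6, 0.1, -1.0]
grip_width: 0.499
```

play_rows(motion=[[[0,0,0],[0,0,0]],[[0,0,0],[0,0,0]],[[0,0,0],[0,0,0]],[[0,0,0],[0,0,0]],[[0,0,-3],[0,0,0]],[[0,0,-8],[0,0,0]],[[0,0,-15],[0,0,0]],[[0,0,-20],[0,0,0]],[[0,0,-25],[0,0,0]],[[0,0,-25],[0,0,0]],[[0,0,-25],[0,0,0]],[[0,0,-15],[0,0,0]],[[0,0,-5],[0,0,0]],[[0,0,0],[0,0,0]],[[0,0,0],[0,0,0]]], fingers=60)

```text
time_s: 10.23
eef_pos: [505.8, -230.5, 157.6]
ee_rot: [-0.0, 0.995, -0.099, -0.0]
force: [0.4, -0.5, -0.4]
grip_width: 0.704
```

```bash
python3 -c "
from h import *
s,im=shot('w3')
spot(s,'thick_cartridge',36);spot(s,'carrier',10)
plan(427.4,92,150,YC,14)
"
```

```text
thick_cartridge 0.97 [279. 198.] [ 504.9 -225. ]
carrier 0.91 [279. 241.] [ 494.6 -274. ]
t 10.38 at [ 505.7 -230.5  157. ] yaw -0.199 turn first(rotvec deg) [-0.06  0.12 -0.2 ] then tool shift [-139.4 -301.1    7. ] per row/14 [ -9.96 -21.51   0.5 ] grip 60.2 F [-0.9 -0.3 -0.4]
```

View pics/w3.png

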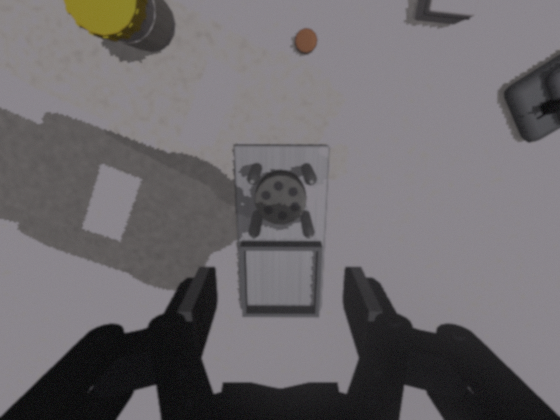

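The thick cartridge lies flat between the posts, centred at (280,197). Next is the thin one.

play_rows(motion=[[[-4,-8,0],[0,0,0]],[[-8,-18,0],[0,0,0]],[[-10,-22,0],[0,0,0]],[[-10,-22,0],[0,0,0]],[[-10,-22,0],[0,0,0]],[[-10,-22,0],[0,0,0]],[[-10,-22,0],[0,0,0]],[[-10,-22,0],[0,0,0]],[[-10,-22,0],[0,0,0]],[[-10,-22,0],[0,0,0]],[[-10,-22,0],[0,0,0]],[[-10,-22,0],[0,0,0]],[[-10,-22,0],[0,0,0]],[[-10,-22,0],[0,0,0]],[[-7.5,-11,0],[0,0,0]],[[0,0,0],[0,0,0]],[[0,0,0],[0,0,0]],[[0,0,0],[0,0,0]]], fingers=85)

```text
time_s: 11.88
eef_pos: [428.9, 91.5, 158.1]
ee_rot: [0.0, 0.995, -0.099, -0.0]
force: [-0.1, -0.8, 1.0]
grip_width: 0.995
```

```bash
python3 -c "
from h import *
s,im=shot('w4')
spot(s,'thin_cartridge',14)
plan(427.2,91.5,3.5,YC,14)
"
```

```text
thin_cartridge 0.83 [277. 193.] [425.4  94.9]
thin_cartridge 0.47 [543. 313.] [665.7 -83.1]
t 11.98 at [429.   91.2 158.1] yaw -0.2 turn first(rotvec deg) [ 0.01  0.01 -0.25] then tool shift [ -1.8   0.  154.6] per row/14 [-0.13  0.   11.04] grip 84.6 F [-0.  -1.3  0.3]
```

play_rows(motion=[[[-2.5,-1,8],[0,0,-0.2]],[[0,0,20],[0,0,0]],[[0,0,25],[0,0,0]],[[0,0,25],[0,0,0]],[[0,0,25],[0,0,0]],[[0,0,20],[0,0,0]],[[0,0,15],[0,0,0]],[[0,0,10],[0,0,0]],[[0,0,5],[0,0,0]],[[0,0,1.5],[0,0,0]],[[0,0,0],[0,0,0]],[[0,0,0],[0,0,0]]])

```text
time_s: 12.98
eef_pos: [426.9, 93.2, 4.1]
ee_rot: [-0.0, 0.995, -0.098, 0.0]
force: [-0.2, -0.1, -0.2]
grip_width: 0.994
```

play_rows(motion=[[[0,0,0],[0,0,0]],[[0,0,0],[0,0,0]],[[0,0,0],[0,0,0]],[[0,0,0],[0,0,0]],[[0,0,0],[0,0,0]],[[0,0,0],[0,0,0]],[[0,0,0],[0,0,0]],[[0,0,0],[0,0,0]],[[0,0,0],[0,0,0]],[[0,0,0],[0,0,0]]], fingers=30)

```text
time_s: 13.82
eef_pos: [426.8, 93.4, 4.4]
ee_rot: [0.0, 0.995, -0.097, 0.0]
force: [-2.2, 0.4, 8.1]
grip_width: 0.489
```

play_rows(motion=[[[0,0,-5],[0,0,0]],[[0,0,-12],[0,0,0]],[[0,0,-20],[0,0,0]],[[0,0,-25],[0,0,0]],[[0,0,-25],[0,0,0]],[[0,0,-25],[0,0,0]],[[0,0,-10],[0,0,0]],[[0,0,0],[0,0,0]],[[0,0,0],[0,0,0]]])

```text
time_s: 14.57
eef_pos: [426.5, 93.4, 125.7]
ee_rot: [-0.0, 0.995, -0.097, 0.0]
force: [0.3, 0.1, -0.6]
grip_width: 0.488
```

```bash
python3 -c "
from h import *
s,im=shot('w5')
R,p=pose(s)
spot(s,'thin_cartridge',p[2]+10)
plan(506.2,-227,127,YC,14)
im=cv2.imread('pics/w5.png')[220:345,215:345]
cv2.imwrite('pics/w5z.png',cv2.convertScaleAbs(cv2.resize(im,None,fx=4,fy=4,interpolation=cv2.INTER_CUBIC),alpha=2))
"
```

```text
thin_cartridge 0.75 [276. 281.] [424.2  97.5]
t 14.67 at [425.9  93.4 124.7] yaw -0.195 turn first(rotvec deg) [0.02 0.11 0.01] then tool shift [141.  298.7  -2.3] per row/14 [10.07 21.33 -0.16] grip 42.0 F [-0.1  0.1  0. ]
```

View pics/w5z.png

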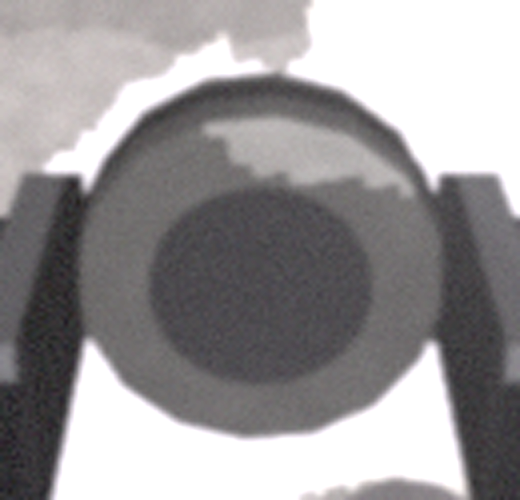

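The thin disc's port is at (280.5,291.5), centred in the grip to about 1 mm. Now to the magazine.

play_rows(motion=[[[4,8,0],[0,0,0]],[[8,18,0],[0,0,0]],[[10,21,0],[0,0,0]],[[10,21,0],[0,0,0]],[[10,21,0],[0,0,0]],[[10,21,0],[0,0,0]],[[10,21,0],[0,0,0]],[[10,21,0],[0,0,0]],[[10,21,0],[0,0,0]],[[10,21,0],[0,0,0]],[[10,21,0],[0,0,0]],[[10,21,0],[0,0,0]],[[10,21,0],[0,0,0]],[[10,21,0],[0,0,0]],[[6,14,0],[0,0,0]],[[3,6,0],[0,0,0]],[[0,0,0],[0,0,0]],[[0,0,0],[0,0,0]],[[0,0,0],[0,0,0]]])

```text
time_s: 16.25
eef_pos: [506.8, -225.5, 125.4]
ee_rot: [-0.0, 0.995, -0.097, -0.0]
force: [0.6, -0.3, -0.3]
grip_width: 0.488
```

```bash
python3 -c "
from h import *
plan(506.2,-227,41,YC,14)
"
```

```text
t 16.25 at [ 506.8 -225.5  125.4] yaw -0.195 turn first(rotvec deg) [-0.03  0.05  0.05] then tool shift [-0.3  1.6 84.4] per row/14 [-0.02  0.12  6.03] grip 41.7 F [ 0.6 -0.3 -0.3]
```

play_rows(motion=[[[-0.4,1,5],[0,0,0]],[[0,0,12],[0,0,0]],[[0,0,12],[0,0,0]],[[0,0,10],[0,0,0]],[[0,0,8],[0,0,0]],[[0,0,8],[0,0,0]],[[0,0,8],[0,0,0]],[[0,0,7],[0,0,0]],[[0,0,6],[0,0,0]],[[0,0,5],[0,0,0]],[[0,0,3],[0,0,0]],[[0,0,0],[0,0,0]],[[0,0,0],[0,0,0]]])

```text
time_s: 17.33
eef_pos: [506.6, -227.3, 41.8]
ee_rot: [0.0, 0.995, -0.097, 0.0]
force: [0.3, 0.6, -0.8]
grip_width: 0.493
```

play_rows(motion=[[[0,0,0],[0,0,0]],[[0,0,0],[0,0,0]],[[0,0,0],[0,0,0]],[[0,0,0],[0,0,0]],[[0,0,-3],[0,0,0]],[[0,0,-8],[0,0,0]],[[0,0,-15],[0,0,0]],[[0,0,-20],[0,0,0]],[[0,0,-25],[0,0,0]],[[0,0,-25],[0,0,0]],[[0,0,-20],[0,0,0]],[[0,0,-5],[0,0,0]],[[0,0,0],[0,0,0]],[[0,0,0],[0,0,0]]], fingers=60)

```text
time_s: 18.5
eef_pos: [506.2, -227.0, 162.1]
ee_rot: [-0.0, 0.995, -0.097, -0.0]
force: [-0.1, 0.5, -0.8]
grip_width: 0.703
```

```bash
python3 -c "
from h import *
s,im=shot('w6')
spot(s,'thin_cartridge',50);spot(s,'tall_jar',40)
plan(430,-71.8,160,YC,14)
"
```

```text
thin_cartridge 0.78 [279. 207.] [ 504.3 -226.8]
tall_jar 0.75 [131.  23.] [427.  -74.2]
t 18.65 at [ 506.  -227.   161.4] yaw -0.195 turn first(rotvec deg) [-0.06  0.13  0.  ] then tool shift [-104.7 -137.4    1.4] per row/14 [-7.48 -9.82  0.1 ] grip 59.9 F [-0.2  0.   0.2]
```

View pics/w6.png

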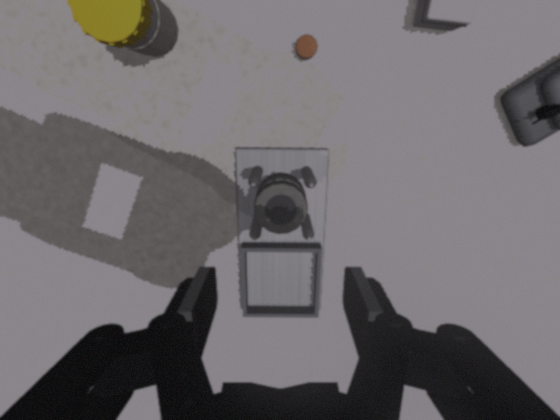

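The thin cartridge lies flat on the thick one, port at (281,209), between the posts. Next is the tall jar.

play_rows(motion=[[[-5,-7,0],[0,0,0]],[[-10,-13,0],[0,0,0]],[[-12,-16,0],[0,0,0]],[[-12,-16,0],[0,0,0]],[[-12,-16,0],[0,0,0]],[[-12,-16,0],[0,0,0]],[[-12,-16,0],[0,0,0]],[[-12,-16,0],[0,0,0]],[[-10,-13,0],[0,0,0]],[[-7.7,-8,0],[0,0,0]],[[0,0,0],[0,0,0]],[[0,0,0],[0,0,0]],[[0,0,0],[0,0,0]]], fingers=85)

```text
time_s: 19.73
eef_pos: [430.7, -73.1, 162.7]
ee_rot: [0.0, 0.995, -0.098, 0.0]
force: [-0.7, 0.3, 0.7]
grip_width: 0.995
```

```bash
python3 -c "
from h import *
s,im=shot('w7')
spot(s,'tall_jar',80)
hsv=cv2.cvtColor(im,cv2.COLOR_RGB2HSV); m=cv2.inRange(hsv,(22,120,60),(38,255,255))
n,l,st,ce=cv2.connectedComponentsWithStats(m); i=1+np.argmax(st[1:,4]); print(st[i],ce[i],wray(s,ce[i],80))
plan(430,-71.8,30,YC,14)
"
```

```text
tall_jar 0.96 [281. 207.] [431.9 -63.9]
[ 250  186   60   58 2222] [279.09270927 211.96444644] [430.0056415  -67.02130861]
t 19.83 at [430.6 -73.2 162.6] yaw -0.196 turn first(rotvec deg) [ 0.    0.   -0.03] then tool shift [ -0.9  -1.2 132.6] per row/14 [-0.06 -0.09  9.47] grip 84.8 F [-0.2  0.6  0.7]
```

play_rows(motion=[[[-0.8,-2.4,5],[0,0,0]],[[0,0,12],[0,0,0]],[[0,0,18],[0,0,0]],[[0,0,20],[0,0,0]],[[0,0,20],[0,0,0]],[[0,0,20],[0,0,0]],[[0,0,18],[0,0,0]],[[0,0,12],[0,0,0]],[[0,0,7],[0,0,0]],[[0,0,0],[0,0,0]],[[0,0,0],[0,0,0]]])

```text
time_s: 20.75
eef_pos: [430.1, -70.1, 30.8]
ee_rot: [-0.0, 0.995, -0.098, -0.0]
force: [1.3, -0.8, -0.8]
grip_width: 0.996
```

play_rows(motion=[[[0,0,0],[0,0,0]],[[0,0,0],[0,0,0]],[[0,0,0],[0,0,0]],[[0,0,0],[0,0,0]],[[0,0,0],[0,0,0]],[[0,0,0],[0,0,0]],[[0,0,0],[0,0,0]],[[0,0,0],[0,0,0]],[[0,0,0],[0,0,0]],[[0,0,0],[0,0,0]]], fingers=30)

```text
time_s: 21.58
eef_pos: [430.4, -70.2, 31.3]
ee_rot: [0.0, 0.995, -0.097, 0.001]
force: [-0.4, 0.7, 6.3]
grip_width: 0.497
```

play_rows(motion=[[[0,0,-4],[0,0,0]],[[0,0,-8],[0,0,0]],[[0,0,-12],[0,0,0]],[[0,0,-16],[0,0,0]],[[0,0,-18],[0,0,0]],[[0,0,-18],[0,0,0]],[[0,0,-12],[0,0,0]],[[0,0,-6],[0,0,0]],[[0,0,-3],[0,0,0]],[[0,0,0],[0,0,0]],[[0,0,0],[0,0,0]]])

```text
time_s: 22.5
eef_pos: [429.7, -69.9, 127.2]
ee_rot: [-0.0, 0.995, -0.098, -0.0]
force: [1.0, 0.2, -1.3]
grip_width: 0.492
```

```bash
python3 -c "
from h import *
plan(*BAY,127,YC,14)
s,im=shot('w8');cv2.imwrite('pics/w8.png',im[:,:,::-1])
"
```

```text
t 22.5 at [429.7 -69.9 127.2] yaw -0.195 turn first(rotvec deg) [-0.01  0.05  0.01] then tool shift [1.052e+02 2.242e+02 2.000e-01] per row/14 [ 7.51 16.02  0.02] grip 42.0 F [ 1.   0.2 -1.3]
```

View pics/w8.png

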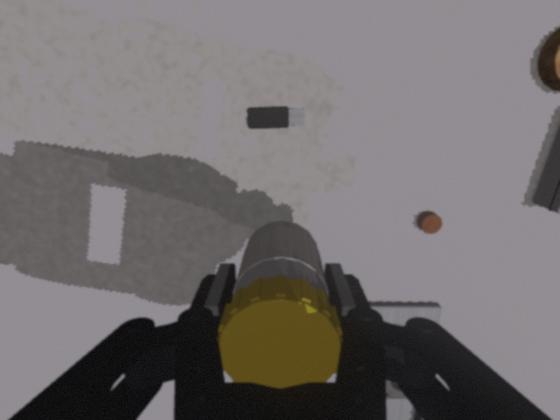

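The tall jar is held upright (cap at (280,345)). Carrying it to the walled bay.

play_rows(motion=[[[2.5,5,0],[0,0,0]],[[5,10,0],[0,0,0]],[[7,15,0],[0,0,0]],[[7,15,0],[0,0,0]],[[7,15,0],[0,0,0]],[[7,15,0],[0,0,0]],[[7,15,0],[0,0,0]],[[7,15,0],[0,0,0]],[[7,15,0],[0,0,0]],[[7,15,0],[0,0,0]],[[7,15,0],[0,0,0]],[[7,15,0],[0,0,0]],[[7,15,0],[0,0,0]],[[7,15,0],[0,0,0]],[[6,13,0],[0,0,0]],[[5,10,0],[0,0,0]],[[3,7,0],[0,0,0]],[[0,0,0],[0,0,0]],[[0,0,0],[0,0,0]]])

```text
time_s: 24.13
eef_pos: [489.5, -311.4, 127.2]
ee_rot: [-0.0, 0.995, -0.098, -0.0]
force: [-0.0, 0.3, -1.2]
grip_width: 0.499
```

```bash
python3 -c "
from h import *
plan(BAY[0]+.5,BAY[1]-1,42,YC,14)
"
```

```text
t 24.13 at [ 489.5 -311.4  127.2] yaw -0.196 turn first(rotvec deg) [-0.03  0.04 -0.02] then tool shift [ 0.2 -0.2 85.2] per row/14 [ 0.02 -0.01  6.09] grip 42.6 F [-0.   0.3 -1.2]
```

play_rows(motion=[[[0,0,4],[0,0,0]],[[0,0,9],[0,0,0]],[[0,0,12],[0,0,0]],[[0,0,12],[0,0,0]],[[0,0,12],[0,0,0]],[[0,0,10],[0,0,0]],[[0,0,9],[0,0,0]],[[0,0,7],[0,0,0]],[[0,0,5],[0,0,0]],[[0,0,3],[0,0,0]],[[0,0,2],[0,0,0]],[[0,0,0.3],[0,0,0]],[[0,0,0],[0,0,0]],[[0,0,0],[0,0,0]]])

```text
time_s: 25.3
eef_pos: [490.0, -311.4, 42.8]
ee_rot: [0.0, 0.995, -0.098, 0.0]
force: [-0.3, 0.3, -0.7]
grip_width: 0.499
```

play_rows(motion=[[[0,0,0],[0,0,0]],[[0,0,0],[0,0,0]],[[0,0,0],[0,0,0]],[[0,0,0],[0,0,0]],[[0,0,0],[0,0,0]],[[0,0,-3],[0,0,0]],[[0,0,-8],[0,0,0]],[[0,0,-15],[0,0,0]],[[0,0,-22],[0,0,0]],[[0,0,-25],[0,0,0]],[[0,0,-25],[0,0,0]],[[0,0,-22],[0,0,0]],[[0,0,-10],[0,0,0]],[[0,0,0],[0,0,0]],[[0,0,0],[0,0,0]]], fingers=80)

```text
time_s: 26.55
eef_pos: [489.7, -311.1, 172.0]
ee_rot: [-0.0, 0.995, -0.098, -0.0]
force: [-0.7, 1.2, 0.2]
grip_width: 0.935
```

```bash
python3 -c "
from h import *
s,im=shot('w9')
spot(s,'tall_jar',60);spot(s,'thin_cartridge',50)
plan(664.5,-77,170,-.2855,16)
im=ctrl.capture('top')
cv2.imwrite('pics/top1z.png',cv2.resize(im[210:310,350:480,::-1],None,fx=5,fy=5,interpolation=cv2.INTER_CUBIC))
"
```

```text
tall_jar 0.86 [281. 214.] [ 487.8 -316.8]
thin_cartridge 0.67 [277.  96.] [ 503.  -227.1]
t 26.7 at [ 489.4 -310.8  170.9] yaw -0.195 turn first(rotvec deg) [-0.08  0.13  5.17] then tool shift [ 102.2 -273.7    0.9] per row/16 [  6.39 -17.1    0.05] grip 80.4 F [-0.6 -0.  -0.7]
```

View pics/w9.png

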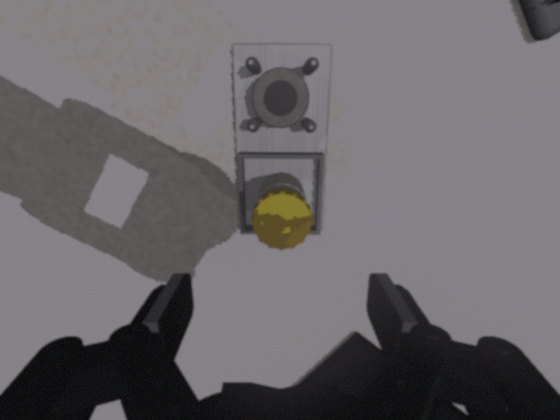

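Kit one looks right: thin cartridge on top (281,97), jar upright in the bay (282,218). Now the box.

play_rows(motion=[[[0,0,0],[0,0,5.15]],[[4,-9,0],[0,0,0]],[[7,-18,0],[0,0,0]],[[7,-19,0],[0,0,0]],[[7,-19,0],[0,0,0]],[[7,-19,0],[0,0,0]],[[7,-19,0],[0,0,0]],[[7,-19,0],[0,0,0]],[[7,-19,0],[0,0,0]],[[7,-19,0],[0,0,0]],[[7,-19,0],[0,0,0]],[[7,-19,0],[0,0,0]],[[7,-19,0],[0,0,0]],[[7,-19,0],[0,0,0]],[[7,-19,0],[0,0,0]],[[4,-12,0],[0,0,0]],[[3,-7,0],[0,0,0]],[[0,0,0],[0,0,0]],[[0,0,0],[0,0,0]]])

```text
time_s: 28.33
eef_pos: [664.6, -77.2, 172.1]
ee_rot: [0.0, 0.99, -0.142, -0.0]
force: [0.1, 0.9, -0.1]
grip_width: 0.935
```

```bash
python3 -c "
from h import *
s,im=shot('w10')
spot(s,'slide_box',30)
plan(664.5,-77,12,-.2855,16)
P=[(a,b) for a,b in((17,40),(17,-40),(-17,-40),(-17,40))]
c,q=np.cos(-.2855),np.sin(-.2855)
im=cv2.imread('pics/w10.png')
for a,b in P: cv2.circle(im,tuple(int(round(v)) for v in wproj(s,[664.3+c*a-q*b,-76.9+q*a+c*b,30])),2,(0,0,255),-1)
cv2.imwrite('pics/w10.png',cv2.convertScaleAbs(im,alpha=1.5))
"
```

```text
slide_box 0.78 [284. 191.] [668.7 -72.4]
t 28.43 at [664.5 -77.8 172.4] yaw -0.286 turn first(rotvec deg) [ 0.01  0.01 -0.02] then tool shift [ -0.2  -0.8 160.4] per row/16 [-1.000e-02 -5.000e-02  1.003e+01] grip 80.1 F [-0.5  0.2  0.4]
```

View pics/w10.png

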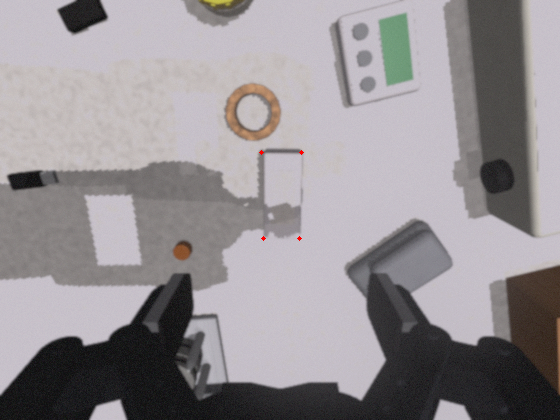

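The box corners match the projected model (red dots), so I'll descend and grip high enough for the fingers to clear the tray walls.

play_rows(motion=[[[0,-0.5,8],[0,0,0]],[[0,0,18],[0,0,0]],[[0,0,24],[0,0,0]],[[0,0,25],[0,0,0]],[[0,0,25],[0,0,0]],[[0,0,22],[0,0,0]],[[0,0,18],[0,0,0]],[[0,0,12],[0,0,0]],[[0,0,6],[0,0,0]],[[0,0,2],[0,0,0]],[[0,0,0],[0,0,0]],[[0,0,0],[0,0,0]]])

```text
time_s: 29.43
eef_pos: [665.5, -76.7, 13.5]
ee_rot: [0.0, 0.99, -0.142, 0.001]
force: [-0.2, 0.0, 1.0]
grip_width: 0.94
```

play_rows(motion=[[[0,0,0],[0,0,0]],[[0,0,0],[0,0,0]],[[0,0,0],[0,0,0]],[[0,0,0],[0,0,0]],[[0,0,0],[0,0,0]],[[0,0,0],[0,0,0]],[[0,0,0],[0,0,0]],[[0,0,0],[0,0,0]],[[0,0,0],[0,0,0]],[[0,0,0],[0,0,0]],[[0,0,0],[0,0,0]]], fingers=20)

```text
time_s: 30.35
eef_pos: [665.3, -76.6, 13.0]
ee_rot: [0.0, 0.99, -0.142, 0.001]
force: [-0.1, -1.1, 5.7]
grip_width: 0.385
```

play_rows(motion=[[[0,0,-4],[0,0,0]],[[0,0,-10],[0,0,0]],[[0,0,-18],[0,0,0]],[[0,0,-22],[0,0,0]],[[0,0,-22],[0,0,0]],[[0,0,-22],[0,0,0]],[[0,0,-20],[0,0,0]],[[0,0,-8],[0,0,0]],[[0,0,0],[0,0,0]],[[0,0,0],[0,0,0]]])

```text
time_s: 31.18
eef_pos: [664.6, -76.4, 137.7]
ee_rot: [-0.0, 0.99, -0.142, -0.0]
force: [0.1, 0.3, -2.1]
grip_width: 0.386
```

```bash
python3 -c "
from h import *
plan(*NAR,140,YT+np.pi/2,16)
plan(*NAR,140,YT-np.pi/2,16)
"
```

```text
t 31.18 at [664.6 -76.4 137.7] yaw -0.285 turn first(rotvec deg) [-6.0000e-02  3.0000e-02 -1.2846e+02] then tool shift [438.2 -24.8  -2.3] per row/16 [27.39 -1.55 -0.14] grip 32.9 F [ 0.1  0.3 -2.1]
t 31.18 at [664.6 -76.4 137.7] yaw -0.285 turn first(rotvec deg) [3.000e-02 5.000e-02 5.154e+01] then tool shift [-438.2   24.8   -2.3] per row/16 [-27.39   1.55  -0.14] grip 32.9 F [ 0.1  0.3 -2.1]
```

play_rows(motion=[[[0,0,0],[0,0,3.5]],[[0,0,0],[0,0,6]],[[0,0,0],[0,0,6]],[[0,0,0],[0,0,6]],[[0,0,0],[0,0,6]],[[0,0,0],[0,0,6]],[[0,0,0],[0,0,6]],[[0,0,0],[0,0,6]],[[0,0,0],[0,0,4]],[[0,0,0],[0,0,2]],[[0,0,0],[0,0,0]],[[0,0,0],[0,0,0]]])

```text
time_s: 32.18
eef_pos: [664.4, -76.4, 136.9]
ee_rot: [0.0, 0.83, -0.558, -0.001]
force: [-0.0, 0.0, -1.6]
grip_width: 0.385
```

play_rows(motion=[[[-12,0.5,0],[0,0,0]],[[-20,1,0],[0,0,0]],[[-25,1.5,0],[0,0,0]],[[-28,1.5,0],[0,0,0]],[[-28,1.5,0],[0,0,0]],[[-28,1.5,0],[0,0,0]],[[-28,1.5,0],[0,0,0]],[[-28,1.5,0],[0,0,0]],[[-28,1.5,0],[0,0,0]],[[-28,1.5,0],[0,0,0]],[[-28,1.5,0],[0,0,0]],[[-28,1.5,0],[0,0,0]],[[-28,1.5,0],[0,0,0]],[[-28,1.5,0],[0,0,0]],[[-28,1.5,0],[0,0,0]],[[-22,1.5,0],[0,0,0]],[[-15,1,0],[0,0,0]],[[-8,1,0],[0,0,0]],[[0,0,0],[0,0,0]],[[0,0,0],[0,0,0]]])

```text
time_s: 33.85
eef_pos: [476.8, 319.7, 138.3]
ee_rot: [0.0, 0.83, -0.558, 0.0]
force: [0.2, -0.2, -1.8]
grip_width: 0.385
```

```bash
python3 -c "
from h import *
plan(*NAR,20,YT-np.pi/2,16)
s,im=shot('w11')
im=cv2.imread('pics/w11.png')
c,q=np.cos(YT),np.sin(YT)
for a,b in [(52,72.5),(52,16.5),(-52,16.5),(-52,72.5)]: cv2.circle(im,tuple(int(round(v)) for v in wproj(s,[493.5+c*a-q*b,279+q*a+c*b,16])),2,(0,0,255),-1)
cv2.imwrite('pics/w11.png',cv2.convertScaleAbs(im,alpha=1.5))
"
```

```text
t 33.85 at [476.8 319.7 138.3] yaw -1.183 turn first(rotvec deg) [ 0.01 -0.01  0.09] then tool shift [-5.000e-01 -1.000e-01  1.183e+02] per row/16 [-0.03 -0.    7.39] grip 32.9 F [ 0.2 -0.2 -1.8]
```

View pics/w11.png

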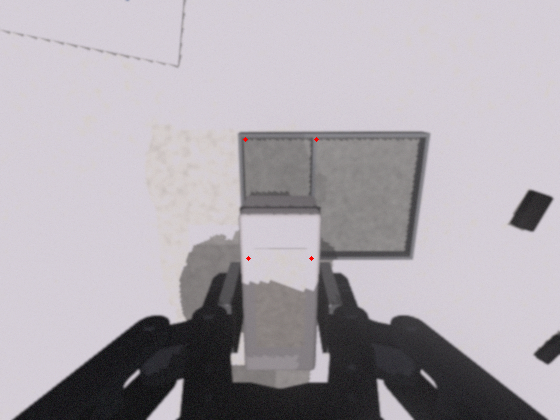

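Red dots match the tray's bay edges (245–316 columns), and the box is level and aligned. Lowering.

play_rows(motion=[[[0,0,6],[0,0,0]],[[0,0,14],[0,0,0]],[[0,0,18],[0,0,0]],[[0,0,18],[0,0,0]],[[0,0,18],[0,0,0]],[[0,0,15],[0,0,0]],[[0,0,12],[0,0,0]],[[0,0,8],[0,0,0]],[[0,0,6],[0,0,0]],[[0,0,4],[0,0,0]],[[0,0,1.5],[0,0,0]],[[0,0,0],[0,0,0]],[[0,0,0],[0,0,0]]])

```text
time_s: 34.98
eef_pos: [477.4, 320.0, 18.4]
ee_rot: [-0.0, 0.83, -0.558, 0.0]
force: [0.2, 0.3, -0.9]
grip_width: 0.386
```

play_rows(motion=[[[0,0,0],[0,0,0]],[[0,0,0],[0,0,0]],[[0,0,0],[0,0,0]],[[0,0,0],[0,0,0]],[[0,0,-3],[0,0,0]],[[0,0,-8],[0,0,0]],[[0,0,-16],[0,0,0]],[[0,0,-22],[0,0,0]],[[0,0,-25],[0,0,0]],[[0,0,-25],[0,0,0]],[[0,0,-22],[0,0,0]],[[0,0,-12],[0,0,0]],[[0,0,-5],[0,0,0]],[[0,0,0],[0,0,0]],[[0,0,0],[0,0,0]]], fingers=55)

```text
time_s: 36.23
eef_pos: [476.8, 319.8, 155.5]
ee_rot: [0.0, 0.83, -0.558, -0.0]
force: [-0.5, -0.4, -0.8]
grip_width: 0.647
```

```bash
python3 -c "
from h import *
s,im=shot('w12')
spot(s,'slide_box',34);print(NAR)
plan(666.9,100.3,150,YT,16)
"
```

```text
slide_box 0.72 [281. 198.] [480.2 320.6]
(476.7, 320.2)
t 36.33 at [476.6 319.7 154.8] yaw -1.184 turn first(rotvec deg) [  0.09   0.09 -89.96] then tool shift [ 93.7 274.9   4.8] per row/16 [ 5.86 17.18  0.3 ] grip 54.9 F [0.4 0.5 0. ]
```

View pics/w12.png

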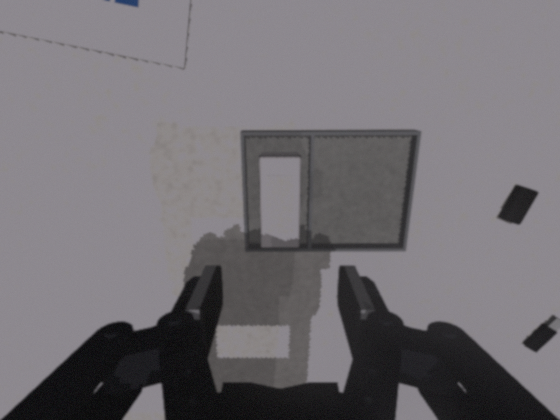

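The box lies flat in the narrow bay at (280,200). Now the squat jar.

play_rows(motion=[[[0,0,0],[0,0,-3]],[[0,0,0],[0,0,-6]],[[0,0,0],[0,0,-6.5]],[[0,0,0],[0,0,-6.5]],[[0,0,0],[0,0,-6.5]],[[0,0,0],[0,0,-6.5]],[[0,0,0],[0,0,-6.5]],[[0,0,0],[0,0,-6.5]],[[0,0,0],[0,0,-6.5]],[[0,0,0],[0,0,-6.5]],[[0,0,0],[0,0,-6.5]],[[0,0,0],[0,0,-6.5]],[[0,0,0],[0,0,-6.5]],[[0,0,0],[0,0,-6.5]],[[0,0,0],[0,0,-3]],[[0,0,0],[0,0,0]],[[0,0,0],[0,0,0]]], fingers=85)

```text
time_s: 37.75
eef_pos: [476.8, 319.8, 155.2]
ee_rot: [0.0, 0.982, 0.191, -0.001]
force: [0.5, -0.5, 0.5]
grip_width: 0.994
```

play_rows(motion=[[[3,9,0],[0,0,0]],[[5,15,0],[0,0,0]],[[6,18,0],[0,0,0]],[[6,18,0],[0,0,0]],[[6,18,0],[0,0,0]],[[6,18,0],[0,0,0]],[[6,18,0],[0,0,0]],[[6,18,0],[0,0,0]],[[6,18,0],[0,0,0]],[[6,18,0],[0,0,0]],[[6,18,0],[0,0,0]],[[6,18,0],[0,0,0]],[[6,18,0],[0,0,0]],[[6,18,0],[0,0,0]],[[6,15,0],[0,0,0]],[[5,11,0],[0,0,0]],[[3,9,0],[0,0,0]],[[0,0,0],[0,0,0]],[[0,0,0],[0,0,0]]])

```text
time_s: 39.33
eef_pos: [667.7, 100.3, 155.5]
ee_rot: [-0.0, 0.981, 0.192, -0.0]
force: [-0.9, 0.1, 0.8]
grip_width: 0.997
```

```bash
python3 -c "
from h import *
s,im=shot('w13')
spot(s,'squat_jar',45)
hsv=cv2.cvtColor(im,cv2.COLOR_RGB2HSV); m=cv2.inRange(hsv,(22,120,60),(38,255,255))
n,l,st,ce=cv2.connectedComponentsWithStats(m); i=1+np.argmax(st[1:,4]); print(st[i],ce[i],wray(s,ce[i],45))
plan(666.9,100.3,18,YT,16)
"
```

```text
squat_jar 0.62 [284. 203.] [668.3 105.7]
[ 252  173   66   65 2822] [284.10311836 206.90574061] [669.24169849 102.6355355 ]
t 39.43 at [667.4 101.1 155.9] yaw 0.387 turn first(rotvec deg) [-0.01  0.02  0.06] then tool shift [ -0.8   0.6 137.9] per row/16 [-0.05  0.04  8.62] grip 85.2 F [-0.7 -0.3  0.5]
```

View pics/w13.png

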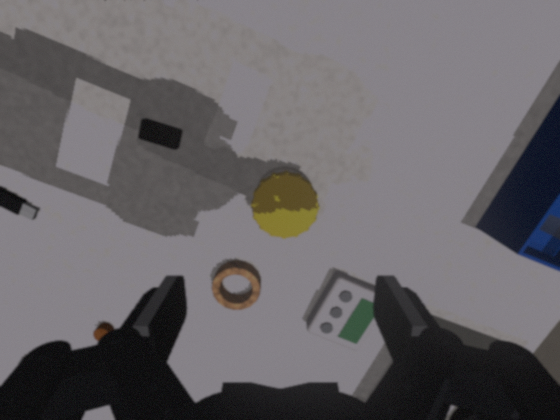

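The squat jar's cap is at (285,206), with nothing under the fingers. Descending and gripping.

play_rows(motion=[[[1,0,6],[0,0,0]],[[0,0,14],[0,0,0]],[[0,0,20],[0,0,0]],[[0,0,22],[0,0,0]],[[0,0,22],[0,0,0]],[[0,0,20],[0,0,0]],[[0,0,16],[0,0,0]],[[0,0,11],[0,0,0]],[[0,0,5],[0,0,0]],[[0,0,2],[0,0,0]],[[0,0,0],[0,0,0]],[[0,0,0],[0,0,0]]])

```text
time_s: 40.43
eef_pos: [669.3, 101.1, 18.9]
ee_rot: [0.0, 0.981, 0.192, 0.001]
force: [-0.4, -0.1, -0.1]
grip_width: 0.996
```

play_rows(motion=[[[0,0,0],[0,0,0]],[[0,0,0],[0,0,0]],[[0,0,0],[0,0,0]],[[0,0,0],[0,0,0]],[[0,0,0],[0,0,0]],[[0,0,0],[0,0,0]],[[0,0,0],[0,0,0]],[[0,0,0],[0,0,0]],[[0,0,0],[0,0,0]]], fingers=40)

```text
time_s: 41.18
eef_pos: [669.3, 101.1, 18.9]
ee_rot: [0.0, 0.981, 0.192, 0.001]
force: [-0.5, 0.9, 6.1]
grip_width: 0.616
```

play_rows(motion=[[[0,0,-4],[0,0,0]],[[0,0,-10],[0,0,0]],[[0,0,-15],[0,0,0]],[[0,0,-18],[0,0,0]],[[0,0,-18],[0,0,0]],[[0,0,-15],[0,0,0]],[[0,0,-8],[0,0,0]],[[0,0,-4],[0,0,0]],[[0,0,0],[0,0,0]],[[0,0,0],[0,0,0]]])

```text
time_s: 42.02
eef_pos: [668.4, 101.0, 109.1]
ee_rot: [-0.0, 0.981, 0.192, -0.001]
force: [-0.0, 0.2, -1.1]
grip_width: 0.612
```

```bash
python3 -c "
from h import *
plan(*WIDE,110,YT,16)
s,im=shot('w14');spot(s,'squat_jar',110+27)
"
```

```text
t 42.02 at [668.4 101.  109.1] yaw 0.387 turn first(rotvec deg) [-0.03  0.07  0.04] then tool shift [ -95.  -201.2   -0.9] per row/16 [ -5.94 -12.58  -0.06] grip 52.3 F [-0.   0.2 -1.1]
squat_jar 0.8 [282. 288.] [663.5 111.8]
```

View pics/w14.png

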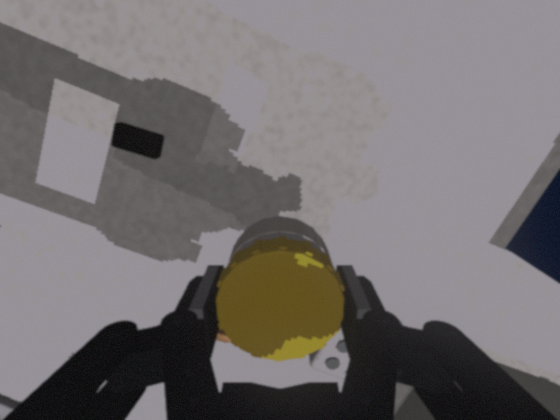

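The squat jar is held level (cap at (282,300)). That was my 16th and last viewed picture, so the remaining checks will be numeric.

play_rows(motion=[[[-2,-5,0],[0,0,0]],[[-4,-9,0],[0,0,0]],[[-6,-13,0],[0,0,0]],[[-7,-14,0],[0,0,0]],[[-7,-14,0],[0,0,0]],[[-7,-14,0],[0,0,0]],[[-7,-14,0],[0,0,0]],[[-7,-14,0],[0,0,0]],[[-7,-14,0],[0,0,0]],[[-7,-14,0],[0,0,0]],[[-7,-14,0],[0,0,0]],[[-7,-14,0],[0,0,0]],[[-7,-14,0],[0,0,0]],[[-6,-13,0],[0,0,0]],[[-5,-11,0],[0,0,0]],[[-3,-7,0],[0,0,0]],[[-1,-3,0],[0,0,0]],[[0,0,0],[0,0,0]],[[0,0,0],[0,0,0]]])

```text
time_s: 43.7
eef_pos: [503.4, 250.5, 109.9]
ee_rot: [0.0, 0.981, 0.192, 0.0]
force: [-0.4, -0.1, -1.7]
grip_width: 0.616
```

```bash
python3 -c "
from h import *
plan(*WIDE,23,YT,16)
"
```

```text
t 43.7 at [503.4 250.5 109.9] yaw 0.387 turn first(rotvec deg) [ 0.01 -0.01  0.04] then tool shift [ 1.5 -0.7 86.9] per row/16 [ 0.1  -0.04  5.43] grip 52.6 F [-0.4 -0.1 -1.7]
```

play_rows(motion=[[[0.5,0,4],[0,0,0]],[[1,0,9],[0,0,0]],[[0,0,12],[0,0,0]],[[0,0,13],[0,0,0]],[[0,0,12],[0,0,0]],[[0,0,11],[0,0,0]],[[0,0,9],[0,0,0]],[[0,0,7],[0,0,0]],[[0,0,5],[0,0,0]],[[0,0,3],[0,0,0]],[[0,0,1.5],[0,0,0]],[[0,0,0],[0,0,0]],[[0,0,0],[0,0,0]]])

```text
time_s: 44.78
eef_pos: [504.7, 251.3, 23.8]
ee_rot: [-0.0, 0.981, 0.192, 0.0]
force: [-0.4, 0.9, -1.2]
grip_width: 0.615
```

play_rows(motion=[[[0,0,0],[0,0,0]],[[0,0,0],[0,0,0]],[[0,0,0],[0,0,0]],[[0,0,0],[0,0,0]],[[0,0,0],[0,0,0]],[[0,0,-3],[0,0,0]],[[0,0,-8],[0,0,0]],[[0,0,-15],[0,0,0]],[[0,0,-22],[0,0,0]],[[0,0,-25],[0,0,0]],[[0,0,-25],[0,0,0]],[[0,0,-22],[0,0,0]],[[0,0,-10],[0,0,0]],[[0,0,0],[0,0,0]],[[0,0,0],[0,0,0]]], fingers=80)

```text
time_s: 46.03
eef_pos: [504.3, 251.1, 153.0]
ee_rot: [0.0, 0.981, 0.192, -0.0]
force: [0.4, -0.1, -1.3]
grip_width: 0.938
```

```bash
python3 -c "
from h import *
s,im=shot('w15'); print(s['eef_pos'])
spot(s,'squat_jar',45);spot(s,'slide_box',34)
for n in('top','scene'):
  im=ctrl.capture(n);cv2.imwrite('pics/%s_end.png'%n,im[:,:,::-1])
  for o,z,F in [('tall_jar',60,0),('thick_cartridge',36,0),('thin_cartridge',50,0),('squat_jar',38,1),('slide_box',30,1)]:
    for d in ctrl.spot_in(n,o)[:2]:
      uv=np.array(d['position'])*[560,420];w=ray(n,uv,z)
      O,y=((497.8,-267.1),YC) if F==0 else ((493.5,279),YT)
      e=w-O;print(n,o,round(d['p'],2),uv.round(),'in kit frame',np.round([np.cos(y)*e[0]+np.sin(y)*e[1],-np.sin(y)*e[0]+np.cos(y)*e[1]],1))
"
```

```text
[504.27670269 251.13387431 153.01379703]
squat_jar 0.95 [281. 207.] [503.2 253.5]
slide_box 0.58 [282. 113.] [477. 320.]
top tall_jar 0.84 [447. 264.] in kit frame [ -0.4 -47.2]
top thin_cartridge 0.92 [398. 252.] in kit frame [-5.  45.1]
top squat_jar 0.56 [161. 222.] in kit frame [ -0.5 -28.2]
top slide_box 0.77 [130. 251.] in kit frame [-40.9  44.7]
scene tall_jar 0.78 [125. 281.] in kit frame [  5.7 -45.2]
scene tall_jar 0.16 [352. 141.] in kit frame [-59.7 489.2]
scene thick_cartridge 0.64 [183. 274.] in kit frame [29.7 44.2]
scene thin_cartridge 0.62 [173. 263.] in kit frame [ 9.  36.9]
scene squat_jar 0.68 [347. 139.] in kit frame [  0.6 -36.5]
scene squat_jar 0.59 [358. 151.] in kit frame [ 33.5 -66.9]
scene slide_box 0.9 [360. 124.] in kit frame [ 9.1 33.8]
```

```bash
python3 -c "
from rig import ctrl
print(ctrl.finish_job(), ctrl.sense()['time_s'])"
```

```text
the job is handed in; nothing more can be done
the job is handed in; nothing more can be done
```

Both kits are made up and handed in at about 46 s of the 120 s. The hand-in gave no verdict.

**Kit one (carrier):** the thick cartridge went in first and the thin one flat on top of it. The tall jar stands in the walled bay. Wrist pictures taken after each release showed the discs between the posts and the jar upright.

**Kit two (tray):** the slide box lies flat in the narrow bay, and a wrist picture after release showed it there. The squat jar stands in the wide bay. It was the last thing placed, after I had used all 16 picture views, so I checked it only by position. The wrist camera put it about 2 mm from the bay centre.

**Forces:** the highest outside force reading I saw was about 8 N, against limits of 40 and 120 N. The gripper finished open, about 150 mm above the tray.

**Checks that disagreed:**
- **Slide box:** the last top-camera detection put it 41 mm off in x, past the 36 mm limit. I put that down to the arm covering part of the box. The wrist camera put it within 1 mm of the bay centre.
- **Thin cartridge:** the scene camera put it 10 mm off centre and the top camera 6 mm. The posts leave only about 4 mm of play, and the close wrist picture showed it seated.
- **Thick cartridge:** the scene camera's detection was about 30 mm off in x, which I took to be false because the thin one covers it.

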